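# Tip the lozenges into the bowl, then open the safety-cap medicine bottle

### The job

Make up this patient's bowl: lift the blue tray by its handle and tip it so that all three lozenges slide into the steel bowl, without the fingers touching the lozenges, then set the tray down flat on the desk and let go of it. Then open the medicine bottle in the grey holder: press its orange safety cap down, twist it counterclockwise until it comes free, and lift it straight up. Finish while still holding the cap level above the open bottle, with about 5 cm of air between cap and bottle, so that I can take the tablets out; leave the bowl standing and everything else on the desk alone.

Things in the scene. Friction and masses are not known exactly. Their poses are not given: they have to be found in the camera images.
- tray: Loose blue pour tray, 142 mm long, 140 g. Origin: centre of the underside of its 100 (x) by 76 (y) mm pan; z up. Floor 4 mm thick; walls 16 mm high on three sides; the +x end is the open pouring lip. Behind the pan, at x = -86 mm, stands a handle plate: 8 mm thick (x), 44 mm wide (y), top 50 mm above the underside, 32 mm clear of the pan, joined to it by a 5 mm thick strip
- tray_grip (a point): grasp point of the tray's handle plate, 38 mm above the tray's underside, at tray x = -86 mm; close the fingers along the tray's x axis. Same axes as the tray
- tray_lip (a point): middle of the tray's pouring lip, on the floor's upper face: tray x = +50 mm, z = 4 mm. The smooth lozenges start to slide over it at a tilt of 13 to 20 degrees; a tilt of 40 to 45 degrees empties the tray
- lozenge_a: red hard throat lozenge, 28 x 20 x 14 mm, 11 g, lying loose in the tray; origin: centre of its underside
- lozenge_b: yellow hard throat lozenge, 28 x 20 x 14 mm, 11 g, lying loose in the tray; origin: centre of its underside
- lozenge_c: green hard throat lozenge, 28 x 20 x 14 mm, 11 g, lying loose in the tray; origin: centre of its underside
- bowl: Loose round steel bowl, 130 mm across the rim, 55 mm high, wall 3 mm, 250 g; origin: centre of its underside
- bottle: White medicine bottle with a green band, 68 mm wide, in a round grey holder (104 mm wide) fixed to the desk; neither moves or turns. Origin: centre of the holder's underside, on the desk; z up. Neck 34 mm wide, its top at 106 mm; the shoulder below the cap reaches full width at 68 mm height. A grey sprung plug stands 5 to 6 mm out of the open neck
- cap: Orange ribbed push-and-turn safety cap, white bar on top, round, 54 mm wide, 31 mm high, 30 g, locked on the bottle by three bayonet lugs. Origin: centre of its lower rim, 91 mm above the desk while locked; z up through its top. A spring holds it up in its lock (4 N at rest, 11 N fully down). Unpressed, or clockwise, it turns no more than 8 degrees; unturned it cannot be pulled off
- cap_top (a point): centre of the cap's top face, 31 mm above its lower rim (122 mm above the desk while locked). Pressed down at least 3.5 mm (it stops at 5.5 mm) and kept down, the cap turns counterclockwise seen from above; from 56 to 77 degrees (aim for 68; an end stop follows, harmless) its lugs stand in open slots and it lifts straight off
- phone: bystander: black phone lying flat, 72 x 150 x 9 mm; origin: centre of its underside. Leave alone
- pen: bystander: black pen lying flat, 150 mm long, 12 mm high; origin: centre of its underside. Leave alone
- spare: bystander: small white jar with a white lid, 48 mm wide, 78 mm high; origin: centre of its underside. Leave alone
- sanitiser: bystander: clear sanitiser bottle with a white cap, 68 mm wide, 140 mm high; origin: centre of its underside. Leave alone
- tape: bystander: roll of white tape lying flat, 60 mm wide, 19 mm high; origin: centre of its underside. Leave alone
- thermometer: bystander: white thermometer lying flat, 34 x 125 x 18 mm; origin: centre of its underside. Leave alone
Things that resemble listed ones, but are neither listed nor needed, are in the scene too. Leave any green look-alike of the bowl alone.

How it is judged:
On the way, in this order (a step that is already met when the one before it is completed fails the run):
1. the tray is tipped (more than 0.15 rad) (angle between tray's own z axis and vertical above 0.15 rad), for 0.05 s.
2. all three lozenges lie in the bowl (horizontal distance between each of lozenge_a, lozenge_b, lozenge_c and bowl below 0.06 m and z of lozenge_a in the frame of bowl between 0 and 0.05 m and z of lozenge_b in the frame of bowl between 0 and 0.05 m and z of lozenge_c in the frame of bowl between 0 and 0.05 m), for 0.2 s.
3. the tray stands flat on the desk, let go, while the cap is still on the bottle (height (world z) of tray below 0.008 m and angle between tray's own z axis and vertical below 0.06 rad and contact force between the fingers and tray below 0.1 N and z of cap in the frame of bottle below 0.097 m and horizontal distance between cap and bottle below 0.01 m), for 0.2 s.
At the end, for the whole second after the job is handed in: The gripper holds the cap still (over 1 N), rim 25 to 124 mm above the neck, within 40 mm of the bottle axis, level within 0.3 rad, off the bottle; the three lozenges lie in the upright bowl (0.1 rad); the tray lies flat on the desk (under 8 mm up, 0.06 rad) (all of step 2 and height (world z) of tray below 0.008 m and angle between tray's own z axis and vertical below 0.06 rad and angle between bowl's own z axis and vertical below 0.1 rad and z of cap in the frame of bottle between 0.131 and 0.23 m and horizontal distance between cap and bottle below 0.04 m and angle between cap's own z axis and vertical below 0.3 rad and contact force between the fingers and cap above 1 N and contact force between cap and bottle below 0.1 N and linear speed of cap below 0.03 m/s); the arm keeps its last pose, push and grip.
It fails at once if the fingers press on a lozenge (over 0.5 N) (contact force between the fingers and lozenge_a above 0.5 N or contact force between the fingers and lozenge_b above 0.5 N or contact force between the fingers and lozenge_c above 0.5 N).
It fails at once if a bystander is moved by more than 30 mm (distance of any of phone, pen, spare, sanitiser, tape, thermometer from where it was at the start of the episode above 0.03 m).
It also fails if it takes over 64 s, if anything falls off the work surface, if the arm or the gripper's body presses on something with over 40 N, if the wrist force passes 120 N, or if a joint passes its speed limit or range.

### The arm

A 6-joint arm with a two-finger parallel gripper is mounted at the origin on the work surface. World frame = base frame: x ahead of the robot, y to its left, z up, the work surface at z = 0. Lengths are in m, angles in rad, forces in N, time in s.
With the tool pointing down it reaches from about 0.375 to 0.925 m from the base axis. Payload 5.7 kg.
Tool frame: the origin (TCP) lies at the very end of the fingers, on their centre line; the grasp point (between the pads) lies 19 mm behind it (r.tcp_to_grasp is the distance from the TCP to the grasp point, in m); z points along the fingers, y is the line along which they close (so a half turn about z gives the same grasp; the last joint's range is limited). The gripper opens to 88 mm and grips with 3 to 60 N. Pads are 20 mm wide; open, the fingers measure 115 mm over their backs; the gripper's body (75 mm by 178 mm) begins 61 mm behind the grasp point.
Start: joints at [-1.306, 0.359, 1.51, -0, 1.272, -0.115], TCP at [0.222, -0.557, 0.192] pointing down, gripper open.
Joint ranges: [-2.97, 2.97], [-1.01, 2.36], [0.21, 2.38], [-0.96, 4.11], [0.2, 2.71], [-2.98, 2.98]. Speed limits (rad/s): [2.39, 2.39, 3.14, 3.14, 3.14, 3.14].

### API

Orientations are given as a unit quaternion [x, y, z, w].
In Python, from cell import r, vision, ticket gives the robot as it stands.
- The arm moves only by the tool move_arm, never from a script. Its argument "commands" is a list of rows, each an object of numbers: "tx", "ty", "tz": the shift along the tool's x, y, z in m; "turn": the turn about the tool's z in rad. In form: [{"tx": .., "ty": .., "tz": .., "turn": ..}, ...]. A call has 1 to 12 rows; each row shifts and turns the commanded pose from where the row before left it, along the tool's axes as they then stand; what a row does not reach is not made up. A row lasts 1/10 s, in which the tool goes at most 50 mm and 8.59 degrees, less where a joint would pass 70% of its speed; a pose out of reach is approached as far as the arm can. A call with a gripper value outside its range is refused whole. "hand" is the closure, from -1 (fully open) to 1 (shut), so that 0 is half open, set as the call begins (left out, the last holds). The fingers move at their own pace and stop on an object; "newtons" is the grip in N (left out, the last holds). Time passes only in rows, so rows that do not move let the fingers close. It gives the time, the measured TCP pose, the force, the opening and the grip force at its end, in the units of the state.
- r.sense(): the state, without advancing time (a new reading comes with each control period).
- vision.grab_frame(name): name is "side" or "top"; returns the picture (384x512x3 uint8, red, green, blue); there is no depth.
- vision.camera_params(name): a dict with "camera_matrix" (3x3 intrinsics, pixels), "k1" (the pictures are not rectified: a ray, as slopes to the right and down, at radius r is drawn at 1 + k1 r^2 times it, then the intrinsics apply), "eye" and "orientation" of the camera in the world. Camera axes: x right, y up, looking along -z (the intrinsics and any distortion apply to the point x, -y, -z); pixel columns grow to the right and rows downward; lengths in m; the calibration is good to about 2 mm. A picture is of the moment at which its call begins. camera_params takes no time and is no camera call.
- ticket.hand_in(): hands the job in; it is judged then, once.
The state is a dict: "time": time; "q": joint angles; "joint_velocities": joint speeds; "joint_torque": joint torques, N m; "eef_pos": TCP position; "tool_rot": TCP orientation; "wrist_force": force on the tool from outside, world axes, zero at the start; "ft_torque": the same for the moment, N m; "grip_width": finger opening in m; "finger_force": force on a finger pad.
Only numpy, scipy, OpenCV 4.12 (cv2) and the standard library are available. Lean on these libraries where they do the work, as an engineer would, in place of code of your own. Each camera call takes 0.05 s, during which the arm holds its last target. There are 200 camera calls.

## Working session

There is one attempt and no reset: what is moved stays moved. The work goes in short steps, Python scripts to look and compute and a tool call to move; the robot and the scene stay as the last step left them, time stands still between calls to the robot, and variables do not carry over. Pictures are saved under pics/ and viewed, at most 10 in all, crops included, and the job is handed in when it is done.

Besides the shell and the picture viewer there is one more tool, called after "Call:" by a JSON object that holds its "op" and its "data", one argument or row to a line. move_arm: Moves the arm, as the interface text tells. Its arguments: {"type":"object","properties":{"commands":{"type":"array"},"hand":{"type":"number"},"newtons":{"type":"number"}},"required":["commands"]}

```bash
mkdir -p pics
python3 - <<'E'
from cell import r,vision,ticket
import cv2
for n in("top","side"):
    im=vision.grab_frame(n); cv2.imwrite(f"pics/{n}0.png",cv2.resize(im[:,:,::-1],(800,600),interpolation=cv2.INTER_CUBIC)); print(n,vision.camera_params(n))
    cv2.imwrite(f"pics/raw_{n}0.png",im[:,:,::-1])
print(r.sense(), r.tcp_to_grasp)
E
```

```text
top {'camera_matrix': array([[400.46520995,   0.        , 259.55922699],
       [  0.        , 400.46520995, 190.34026435],
       [  0.        ,   0.        ,   1.        ]]), 'k1': 0.0386561105609494, 'eye': array([0.383722  , 0.06307699, 1.0190423 ]), 'orientation': array([-0.04918205,  0.04805136,  0.70850796, -0.70234512])}
side {'camera_matrix': array([[359.60111112,   0.        , 250.94443189],
       [  0.        , 359.60111112, 187.66266324],
       [  0.        ,   0.        ,   1.        ]]), 'k1': -0.056421552636556474, 'eye': array([0.03593444, 0.50033978, 0.63645153]), 'orientation': array([-0.17171455,  0.38837137,  0.8260509 , -0.37056943])}
{'time': 0.1, 'q': array([-1.30610008e+00,  3.59438311e-01,  1.51135522e+00, -9.20269194e-06,
        1.27250214e+00, -1.15122704e-01]), 'joint_velocities': array([-0.00024622, -0.00046024, -0.00209928,  0.00032596, -0.00046292,
       -0.0011365 ]), 'joint_torque': array([ 4.60209103e-04, -5.16358888e+01, -2.71407777e+01,  6.77179475e-02,
        2.76136561e-02, -1.73119571e-05]), 'eef_pos': array([ 0.22224473, -0.55657128,  0.19167872]), 'tool_rot': array([ 9.82020715e-01,  1.88771264e-01, -6.80071844e-05, -8.48803198e-04]), 'wrist_force': array([ 0.84860635,  0.3074418 , -0.22859122]), 'ft_torque': array([ 0.03146958,  0.00344442, -0.02110273]), 'finger_force': 0.0, 'grip_width': 0.0877886227102467} 0.0187
```

View pics/top0.png

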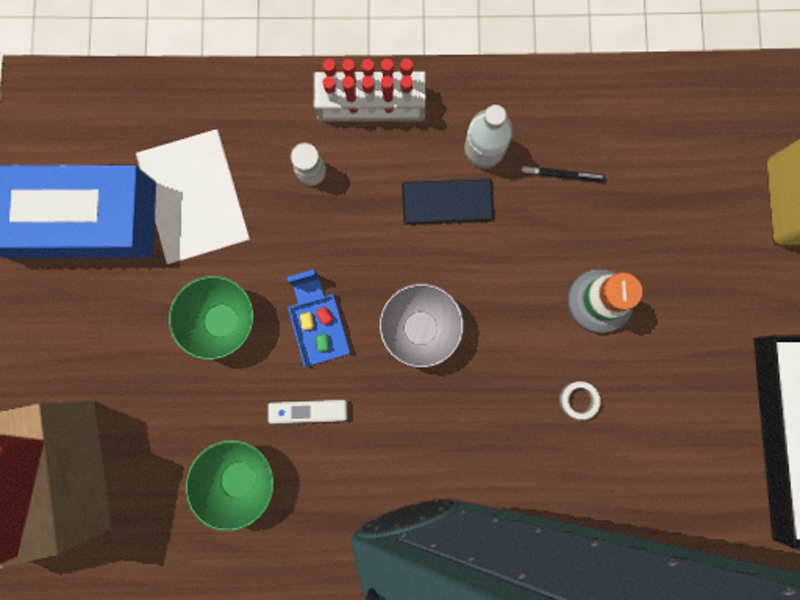

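View pics/side0.png

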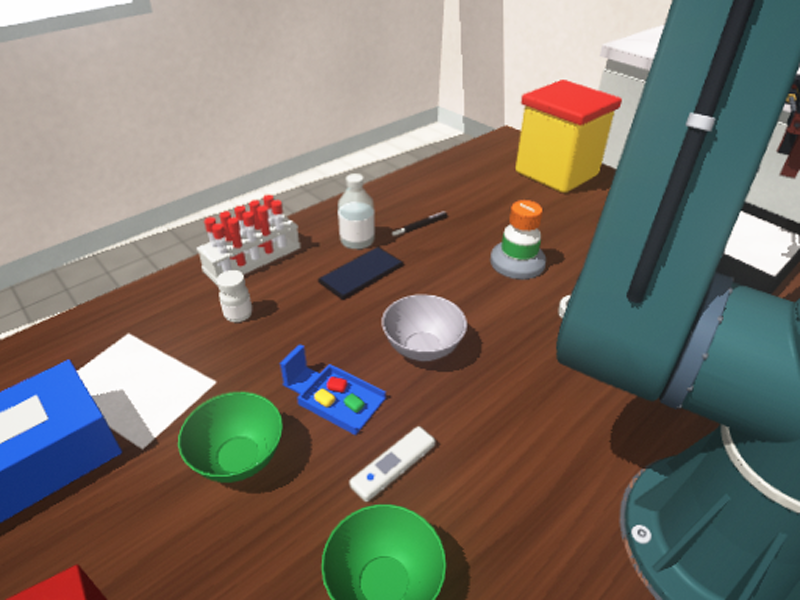

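The top view shows the tray with its handle at (303,280), the far side from the robot, and its lip at about (330,360). The steel bowl is at (421,325), the cap at (622,291), and the bystanders are spread around them. Next I'll take an enlarged crop to measure from.

```bash
cat > h.py <<'E'
import numpy as np, cv2
from cell import r,vision,ticket
from scipy.spatial.transform import Rotation as R
def ray(n,u,v):
    p=vision.camera_params(n);K=np.array(p['camera_matrix'])
    x,y=(u-K[0,2])/K[0,0],(v-K[1,2])/K[1,1]
    d=cv2.undistortPoints(np.array([[[u,v]]],float),K,np.array([p['k1'],0,0,0.]))[0,0]
    return p['eye'],R.from_quat(p['orientation']).as_matrix()@[d[0],-d[1],-1]
def at(n,u,v,z):
    e,d=ray(n,u,v); return e+d*(z-e[2])/d[2]
def proj(n,P):
    p=vision.camera_params(n);K=np.array(p['camera_matrix'])
    c=R.from_quat(p['orientation']).as_matrix().T@(np.array(P)-p['eye'])
    x,y=c[0]/-c[2],-c[1]/-c[2];s=1+p['k1']*(x*x+y*y)
    return K[0,0]*x*s+K[0,2],K[1,1]*y*s+K[1,2]
E
python3 - <<'E'
from h import *
t=cv2.imread("pics/raw_top0.png");s=cv2.imread("pics/raw_side0.png")
f=lambda im,x,y,w,h,k:cv2.resize(im[y:y+h,x:x+w],None,fx=k,fy=k,interpolation=cv2.INTER_CUBIC)
a=f(t,175,165,66,75,6);b=f(t,355,165,66,75,6)
cv2.imwrite("pics/c1.png",np.hstack([a,b]))
for n,u,v,z in[("bowl",421,325,.055),("cap",622,291,.122),("thermo",307,411,.018),("phone",447,201,.009),("sani",495,113,.14),("spare",305,152,.078),("pen",563,174,.01),("tape",580,400,.019),("green1",211,317,.055)]:
    print(n,at("top",u*.64,v*.64,z).round(4))
for n,u,v,z in[("bowl",425,313,.055),("cap",526,206,.122)]: print(n,at("side",u*.64,v*.64,z).round(4))
# bowl ellipse by rim pixels
for u,v in[(380,325),(463,325),(421,284),(421,367)]: print(at("top",u*.64,v*.64,.055).round(4))
E
```

```text
bowl [0.474  0.0406 0.055 ]
cap [ 0.5145 -0.2481  0.122 ]
thermo [0.3434 0.2206 0.018 ]
phone [ 0.6849 -0.0062  0.009 ]
sani [ 0.7783 -0.07    0.14  ]
spare [0.7451 0.2194 0.078 ]
pen [ 0.7287 -0.2     0.01  ]
tape [ 0.3571 -0.2085  0.019 ]
green1 [0.4894 0.3647 0.055 ]
bowl [0.486  0.0263 0.055 ]
cap [ 0.5188 -0.2527  0.122 ]
[0.4745 0.1039 0.055 ]
[ 0.4734 -0.0243  0.055 ]
[0.5381 0.0398 0.055 ]
[0.4095 0.0413 0.055 ]
```

View pics/c1.png

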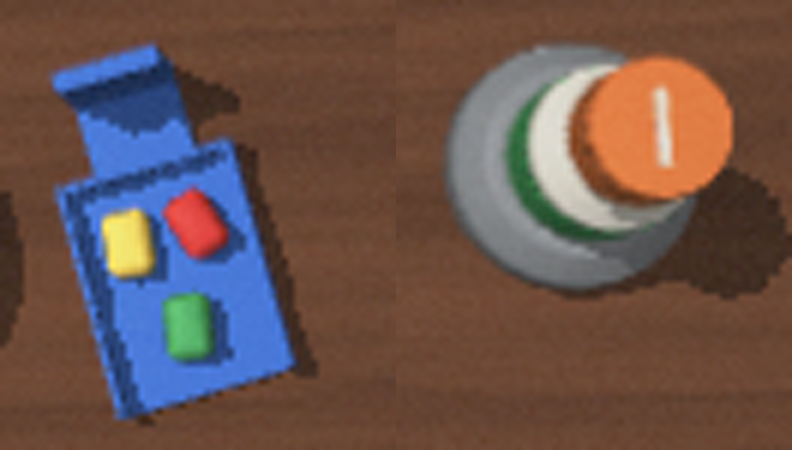

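Run:
```python
from h import *
P=lambda x,y,z:at("top",175+x/6-.5+1/12,165+y/6-.5+1/12,z)
h=[P(*q,.05) for q in[(53,75),(155,45)]];print("handle top back edge",h, np.linalg.norm(h[0]-h[1]))
hm=P(109,67,.05)
lip=[P(122,418,.008),P(295,370,.008)];lm=sum(lip)/2;print("lip",lip,lm,np.linalg.norm(lip[0]-lip[1]))
rw=[P(60,188,.016),P(230,140,.016)];print("rear",rw,np.linalg.norm(rw[0]-rw[1]))
print("handle mid",hm,"len",np.linalg.norm((lm-hm)[:2]))
d=(lm-hm)[:2];e=(lip[1]-lip[0])[:2];print("x dir deg",np.degrees(np.arctan2(d[1],d[0])),"y edges deg",np.degrees(np.arctan2(e[1],e[0]))+ -90, np.degrees(np.arctan2(*(h[1]-h[0])[1::-1])))
for z,p in((.055,(421,325)),): pass
print("cap",at("top",355+263/6-.4,165+128/6-.4,.122))
# holder centre from outline
print("holder",at("top",355+(571-396)/6-.4,165+167/6-.4,.01))
M=R.from_quat(r.sense()['tool_rot']).as_matrix();print(M.round(3))
```

```text
handle top back edge [array([0.55240256, 0.25043712, 0.05      ]), array([0.56450728, 0.20896703, 0.05      ])] 0.04320060647989746
lip [array([0.41402272, 0.2271594 , 0.008     ]), array([0.43332647, 0.15498598, 0.008     ])] [0.4236746  0.19107269 0.008     ] 0.07471035753561371
rear [array([0.51012855, 0.25324163, 0.016     ]), array([0.52988103, 0.1820359 , 0.016     ])] 0.07389463259840123
handle mid [0.55552628 0.22764593 0.05      ] len 0.13683007190279411
x dir deg -164.4969590973308 y edges deg -165.02596872184714 -73.72798588074106
cap [ 0.51520218 -0.24893703  0.122     ]
holder [ 0.51533127 -0.25019656  0.01      ]
[[ 0.929  0.371 -0.   ]
 [ 0.371 -0.929  0.002]
 [ 0.    -0.002 -1.   ]]
```

Call:
{"op": "move_arm", "data": {
  "commands": [
    {"tx": 0.01,"ty": -0.01},
    {"tx": 0.02,"ty": -0.02},
    {"tx": 0.027,"ty": -0.027},
    {"tx": 0.027,"ty": -0.027},
    {"tx": 0.027,"ty": -0.027},
    {"tx": 0.027,"ty": -0.027},
    {"tx": 0.027,"ty": -0.027},
    {"tx": 0.027,"ty": -0.027},
    {"tx": 0.027,"ty": -0.027},
    {"tx": 0.027,"ty": -0.027},
    {"tx": 0.027,"ty": -0.027},
    {"tx": 0.027,"ty": -0.027}
  ],
  "hand": -1
}}

```text
schema error: expected keys tx, ty, tz, turn
```

Call:
{"op": "move_arm", "data": {
  "commands": [
    {"tx": 0.027,"ty": -0.027},
    {"tx": 0.027,"ty": -0.027},
    {"tx": 0.027,"ty": -0.027},
    {"tx": 0.027,"ty": -0.027},
    {"tx": 0.027,"ty": -0.027},
    {"tx": 0.027,"ty": -0.027},
    {"tx": 0.027,"ty": -0.027},
    {"tx": 0.027,"ty": -0.027},
    {"tx": 0.027,"ty": -0.027},
    {"tx": 0.027,"ty": -0.03},
    {"tx": 0.02,"ty": -0.022,"turn": 0.06},
    {"tx": 0.01,"ty": -0.01,"turn": 0.059}
  ]
}}

```text
schema error: expected keys tx, ty, tz, turn
```

Call:
{"op": "move_arm", "data": {
  "commands": [
    {},
    {}
  ]
}}

```text
schema error: expected keys tx, ty, tz, turn
```

```bash
cat >> h.py <<'E'
def to(x,y,z,head=None):
    s=r.sense();M=R.from_quat(s['tool_rot']).as_matrix()
    hd=np.degrees(np.arctan2(M[1,0],M[0,0]))
    print("t",s['time'],"pos",s['eef_pos'].round(4),"head",hd.round(2),"delta",(M.T@(np.array([x,y,z])-s['eef_pos'])).round(4),"turn",None if head is None else np.radians(hd-head).round(4),"w",s['grip_width'],"F",s['wrist_force'].round(2),s['finger_force'],"q",s['q'].round(2))
E
python3 -c "
from h import *
to(.5555,.2277,.021,15.2)"
```

```text
t 0.1 pos [ 0.2222 -0.5566  0.1917] head 21.76 delta [ 0.6002 -0.6045  0.1718] turn 0.1145 w 0.0877886227102467 F [ 0.85  0.31 -0.23] 0.0 q [-1.31  0.36  1.51 -0.    1.27 -0.12]
```

Call:
{"op": "move_arm", "data": {
  "commands": [
    {"tx": 0.01,"ty": -0.01,"tz": 0,"turn": 0},
    {"tx": 0.02,"ty": -0.02,"tz": 0,"turn": 0},
    {"tx": 0.03,"ty": -0.03,"tz": 0,"turn": 0},
    {"tx": 0.03,"ty": -0.03,"tz": 0,"turn": 0},
    {"tx": 0.03,"ty": -0.03,"tz": 0,"turn": 0},
    {"tx": 0.03,"ty": -0.03,"tz": 0,"turn": 0},
    {"tx": 0.03,"ty": -0.03,"tz": 0,"turn": 0},
    {"tx": 0.03,"ty": -0.03,"tz": 0,"turn": 0},
    {"tx": 0.03,"ty": -0.03,"tz": 0,"turn": 0},
    {"tx": 0.03,"ty": -0.03,"tz": 0,"turn": 0},
    {"tx": 0.03,"ty": -0.03,"tz": 0,"turn": 0},
    {"tx": 0.03,"ty": -0.03,"tz": 0,"turn": 0}
  ],
  "hand": -1
}}

```text
time: 1.3
eef_pos: [0.4062, -0.1258, 0.1924]
tool_rot: [0.982, 0.189, 0.0, -0.0]
wrist_force: [1.5, -0.7, 0.2]
grip_width: 0.088
finger_force: 0.0
```

Call:
{"op": "move_arm", "data": {
  "commands": [
    {"tx": 0.03,"ty": -0.03,"tz": 0,"turn": 0},
    {"tx": 0.03,"ty": -0.03,"tz": 0,"turn": 0},
    {"tx": 0.03,"ty": -0.03,"tz": 0,"turn": 0},
    {"tx": 0.03,"ty": -0.03,"tz": 0,"turn": 0},
    {"tx": 0.03,"ty": -0.03,"tz": 0,"turn": 0},
    {"tx": 0.03,"ty": -0.03,"tz": 0,"turn": 0},
    {"tx": 0.03,"ty": -0.03,"tz": 0,"turn": 0},
    {"tx": 0.03,"ty": -0.03,"tz": 0,"turn": 0},
    {"tx": 0.02,"ty": -0.024,"tz": 0,"turn": 0},
    {"tx": 0.01,"ty": -0.01,"tz": 0,"turn": 0.06},
    {"tx": 0,"ty": 0,"tz": 0,"turn": 0.055},
    {"tx": 0,"ty": 0,"tz": 0,"turn": 0}
  ]
}}

```text
time: 2.5
eef_pos: [0.5546, 0.2272, 0.1921]
tool_rot: [0.991, 0.132, -0.001, -0.0]
wrist_force: [0.6, -0.7, -0.8]
grip_width: 0.0876
finger_force: 0.0
```

```bash
python3 -c "
from h import *
to(.5555,.2277,.021,15.2)"
```

```text
t 2.5 pos [0.5546 0.2272 0.1921] head 15.23 delta [ 0.0012 -0.0002  0.1711] turn 0.0005 w 0.08759644091910046 F [ 0.61 -0.74 -0.78] 0.0 q [0.27 0.36 1.51 0.   1.27 1.58]
```

Call:
{"op": "move_arm", "data": {
  "commands": [
    {"tx": 0.001,"ty": 0,"tz": 0.02,"turn": 0},
    {"tx": 0,"ty": 0,"tz": 0.04,"turn": 0},
    {"tx": 0,"ty": 0,"tz": 0.04,"turn": 0},
    {"tx": 0,"ty": 0,"tz": 0.03,"turn": 0},
    {"tx": 0,"ty": 0,"tz": 0.02,"turn": 0},
    {"tx": 0,"ty": 0,"tz": 0.014,"turn": 0},
    {"tx": 0,"ty": 0,"tz": 0.006,"turn": 0},
    {"tx": 0,"ty": 0,"tz": 0,"turn": 0}
  ]
}}

```text
time: 3.3
eef_pos: [0.5563, 0.2263, 0.0223]
tool_rot: [0.991, 0.132, -0.0, -0.0]
wrist_force: [-0.8, 0.0, 0.3]
grip_width: 0.0875
finger_force: 0.0
```

Call:
{"op": "move_arm", "data": {
  "commands": [
    {"tx": 0,"ty": 0,"tz": 0,"turn": 0},
    {"tx": 0,"ty": 0,"tz": 0,"turn": 0},
    {"tx": 0,"ty": 0,"tz": 0,"turn": 0},
    {"tx": 0,"ty": 0,"tz": 0,"turn": 0},
    {"tx": 0,"ty": 0,"tz": 0,"turn": 0},
    {"tx": 0,"ty": 0,"tz": 0,"turn": 0},
    {"tx": 0,"ty": 0,"tz": 0,"turn": 0},
    {"tx": 0,"ty": 0,"tz": 0,"turn": 0}
  ],
  "hand": 1,
  "newtons": 50
}}

```text
time: 4.1
eef_pos: [0.5567, 0.2265, 0.0225]
tool_rot: [0.991, 0.132, -0.0, -0.0]
wrist_force: [-0.2, -0.4, -0.2]
grip_width: 0.0272
finger_force: 0.0
```

Call:
{"op": "move_arm", "data": {
  "commands": [
    {"tx": 0,"ty": 0,"tz": -0.003,"turn": 0},
    {"tx": 0,"ty": 0,"tz": -0.005,"turn": 0},
    {"tx": 0,"ty": 0,"tz": -0.005,"turn": 0},
    {"tx": 0,"ty": 0,"tz": -0.002,"turn": 0},
    {"tx": 0,"ty": 0,"tz": 0,"turn": 0}
  ]
}}

```text
time: 4.6
eef_pos: [0.5572, 0.2266, 0.0382]
tool_rot: [0.991, 0.132, 0.001, -0.0]
wrist_force: [-0.1, 0.6, 0.2]
grip_width: 0.0005
finger_force: 0.0
```

Run:
```python
from h import *
to(.5555,.2277,.036)
f=lambda im,x,y,w,h,k:cv2.resize(im[y:y+h,x:x+w],None,fx=k,fy=k,interpolation=cv2.INTER_CUBIC)
s=vision.grab_frame("side")[:,:,::-1];t=vision.grab_frame("top")[:,:,::-1]
cv2.imwrite("pics/c2.png",np.hstack([f(s,160,190,120,110,3.3),f(t,160,140,120,110,3.3)]))
```

```text
t 4.6 pos [0.5572 0.2266 0.0382] head 15.17 delta [-0.0014 -0.0015  0.0022] turn None w 0.0005410132828006141 F [-0.15  0.56  0.16] 0.0 q [0.27 0.53 1.66 0.   0.95 1.58]
```

View pics/c2.png

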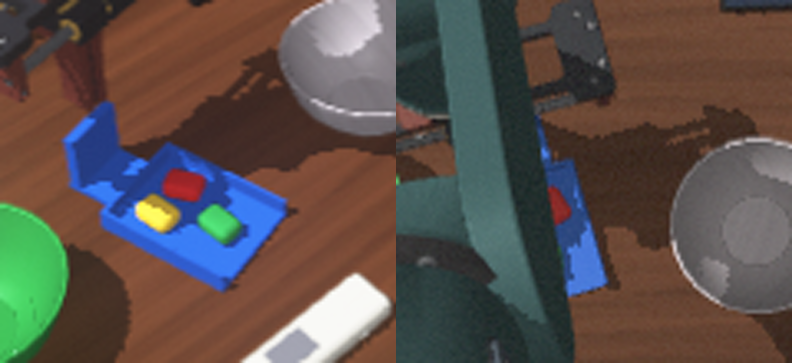

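The gripper closed on nothing. In the side view (left), the fingertips are behind the plate, which sits at about (90,150) in the crop. I'll check both cameras against the known TCP position.

Run:
```python
from h import *
s=r.sense()
for n in("side","top"): print(n,np.round(proj(n,s['eef_pos']),1))
u,v=proj("side",s['eef_pos']);print("crop",(u-160)*3.3,(v-190)*3.3)
S=lambda x,y,z:at("side",160+x/3.3-.35,190+y/3.3-.35,z)
print("plate top",S(65,140,.05),S(113,102,.05))
print("lip",S(228,290,.01),S(290,208,.01))
im=vision.grab_frame("side")[:,:,::-1]
cv2.imwrite("pics/c3.png",cv2.resize(im[150:270,120:280],None,fx=5,fy=5,interpolation=cv2.INTER_CUBIC))
for n in("side","top"):
  for P in((.474,.0406,.055),(.5152,-.249,.122),(.5555,.2277,.05)): print(n,P,np.array(proj(n,P))/.64)
```

```text
side [187.5 229.2]
top [194.1 176.1]
crop 90.6631430575557 129.2523326267341
plate top [0.55049901 0.25078354 0.05      ] [0.55888657 0.2056554  0.05      ]
lip [0.40669805 0.22803328 0.01      ] [0.43105063 0.15398389 0.01      ]
side (0.474, 0.0406, 0.055) [423.7959682  321.04138159]
side (0.5152, -0.249, 0.122) [526.34083893 207.52598145]
side (0.5555, 0.2277, 0.05) [291.76367399 353.00022213]
top (0.474, 0.0406, 0.055) [420.96948703 324.98204806]
top (0.5152, -0.249, 0.122) [622.596259   290.52192788]
top (0.5555, 0.2277, 0.05) [301.13714276 274.62615935]
```

View pics/c3.png

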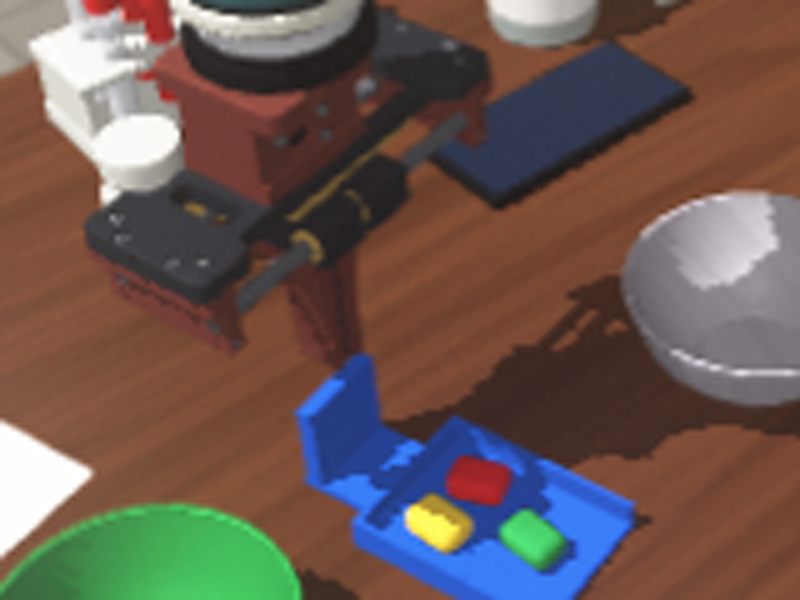

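Run:
```python
from h import *
s=r.sense()
S=lambda x,y,z:at("side",120+x/5-.4,150+y/5-.4,z).round(4)
for x,y in((318,356),(340,367),(330,361)):
  print(S(x,y,.0382))
M=R.from_quat(s['tool_rot']).as_matrix();print(M.round(3))
# predicted outline of closed finger tip (20 wide in x, ~? in y)
for a in(-.01,.01):
  for b in (-.014,.014):
    u,v=proj("side",s['eef_pos']+M@[a,b,0]);print(a,b,(u-120)*5,(v-150)*5)
# FK-independent check of cap width etc: gripper finger backs
```

```text
[0.5854 0.219  0.0382]
[0.5725 0.2154 0.0382]
[0.5789 0.2167 0.0382]
[[ 0.965  0.262 -0.   ]
 [ 0.262 -0.965  0.   ]
 [-0.    -0.    -1.   ]]
-0.01 -0.014 334.2020902538611 423.91553249904945
-0.01 0.014 374.1461932509061 386.4456908524008
0.01 -0.014 300.75314397762827 406.03040025968755
0.01 0.014 340.9819228047314 369.3242493554743
```

The tray measurements agree between the two cameras, but the real fingertips look about 15 mm away from where the reported TCP projects. I'll move to a spot both cameras can see and measure the tip there.

Call:
{"op": "move_arm", "data": {
  "commands": [
    {"tx": 0,"ty": 0,"tz": -0.025,"turn": 0},
    {"tx": 0,"ty": 0,"tz": -0.04,"turn": 0},
    {"tx": -0.01,"ty": -0.02,"tz": -0.035,"turn": 0},
    {"tx": -0.015,"ty": -0.032,"tz": -0.012,"turn": 0},
    {"tx": -0.016,"ty": -0.035,"tz": 0,"turn": 0},
    {"tx": -0.016,"ty": -0.035,"tz": 0,"turn": 0},
    {"tx": -0.014,"ty": -0.025,"tz": 0,"turn": 0},
    {"tx": 0,"ty": 0,"tz": 0,"turn": 0},
    {"tx": 0,"ty": 0,"tz": 0,"turn": 0},
    {"tx": 0,"ty": 0,"tz": 0,"turn": 0}
  ],
  "hand": 1
}}

```text
time: 5.75
eef_pos: [0.4504, 0.3491, 0.1494]
tool_rot: [0.991, 0.132, 0.0, 0.0]
wrist_force: [0.2, 0.1, -0.3]
grip_width: 0.0003
finger_force: 0.0
```

Run:
```python
from h import *
s=r.sense();p=s['eef_pos'];print(p,s['grip_width'])
o=[]
for n in("side","top"):
    im=vision.grab_frame(n)[:,:,::-1]; u,v=proj(n,p);x,y=int(u)-30,int(v)-36
    x=max(x,0);y=max(y,0)
    c=cv2.resize(im[y:y+72,x:x+60],(360,432),interpolation=cv2.INTER_CUBIC)
    print(n,"pix",u,v,"crop origin",x,y,"in crop",(u-x+.5)*6,(v-y+.5)*6)
    o.append(c)
cv2.imwrite("pics/c4.png",np.hstack(o))
```

```text
[0.45044223 0.34907677 0.14935678] 0.00032377854768777533
side pix 156.46346686894975 251.58922104301195 crop origin 126 215 in crop 185.7808012136985 222.53532625807168
top pix 128.10633880194558 216.07663478973714 crop origin 98 180 in crop 183.6380328116735 219.45980873842285
```

View pics/c4.png

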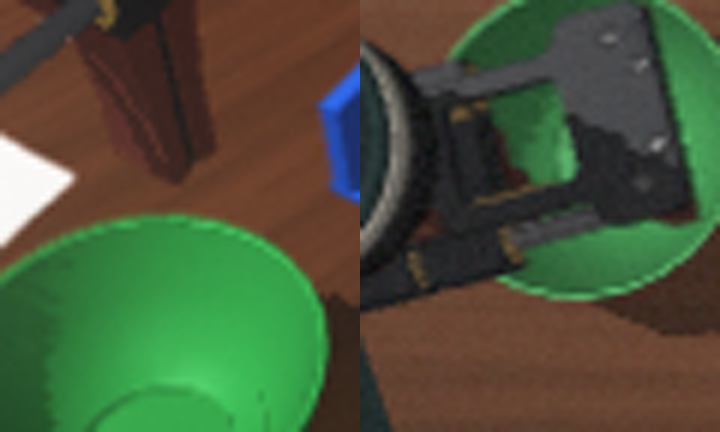

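Run:
```python
from h import *
s=r.sense();p=s['eef_pos'];M=R.from_quat(s['tool_rot']).as_matrix()
for z in(.23,.25,.27): print("body end mid",at("top",149.7-.4,198.3-.4,z), "corners",at("top",98+288/6-.4,180+5/6-.4,z),at("top",98+332/6-.4,180+215/6-.4,z))
print("expected",p+M@[0,.089,0],M.round(3).tolist())
for d in np.vstack([np.zeros(3),np.eye(3)*.01,[.0176,-.0102,0],[0,0,.02],[0,0,.03]]):
    u,v=proj("side",p+d);print(d,(u-126+.5)*6,(v-215+.5)*6)
```

```text
body end mid [0.4798375 0.2822349 0.23     ] corners [0.51493183 0.29057911 0.23      ] [0.44502682 0.2740825  0.23      ]
body end mid [0.47740124 0.27667987 0.25      ] corners [0.51160603 0.28481257 0.25      ] [0.44347291 0.26873411 0.25      ]
body end mid [0.47496498 0.27112483 0.27      ] corners [0.50828023 0.27904603 0.27      ] [0.44191901 0.26338571 0.27      ]
expected [0.47380531 0.26299444 0.14941777] [[0.965, 0.26, 0.0], [0.26, -0.965, -0.0], [0.0, 0.0, -1.0]]
[0. 0. 0.] 185.88756763290814 221.79684807541628
[0.01 0.   0.  ] 168.43290540566892 202.05732855015805
[0.   0.01 0.  ] 155.80751728476366 239.35582288111675
[0.   0.   0.01] 180.11233813487593 199.18272907071332
[ 0.0176 -0.0102  0.    ] 185.36535551389056 170.18611860002397
[0.   0.   0.02] 174.2232679568757 176.08662354697782
[0.   0.   0.03] 168.21722190208527 152.4939690283387
```

Side crop: the closed tip centre is at about (177,157), against a predicted (186,222). A pure height offset of about +28 mm explains that, and the top view of the gripper body agrees. So the fingers closed just above the plate. I'll go back and grasp lower, at a height that is safe either way.

Call:
{"op": "move_arm", "data": {
  "commands": [
    {"tx": 0.012,"ty": 0.022,"tz": 0,"turn": 0},
    {"tx": 0.015,"ty": 0.032,"tz": 0,"turn": 0},
    {"tx": 0.016,"ty": 0.035,"tz": 0,"turn": 0},
    {"tx": 0.016,"ty": 0.033,"tz": 0,"turn": 0},
    {"tx": 0.01,"ty": 0.022,"tz": 0,"turn": 0},
    {"tx": 0,"ty": 0,"tz": 0,"turn": 0},
    {"tx": 0,"ty": 0,"tz": 0.03,"turn": 0},
    {"tx": 0,"ty": 0,"tz": 0.035,"turn": 0},
    {"tx": 0,"ty": 0,"tz": 0.03,"turn": 0},
    {"tx": 0,"ty": 0,"tz": 0.02,"turn": 0},
    {"tx": 0,"ty": 0,"tz": 0.01,"turn": 0},
    {"tx": 0,"ty": 0,"tz": 0,"turn": 0}
  ],
  "hand": -1
}}

```text
time: 7.05
eef_pos: [0.5527, 0.2287, 0.0232]
tool_rot: [0.991, 0.132, -0.001, 0.0]
wrist_force: [-0.1, 0.6, -0.0]
grip_width: 0.0873
finger_force: 0.0
```

Call:
{"op": "move_arm", "data": {
  "commands": [
    {"tx": 0,"ty": 0,"tz": 0.01,"turn": 0},
    {"tx": 0,"ty": 0,"tz": 0.008,"turn": 0},
    {"tx": 0,"ty": 0,"tz": 0.004,"turn": 0},
    {"tx": 0,"ty": 0,"tz": 0,"turn": 0}
  ]
}}

```text
time: 7.45
eef_pos: [0.5537, 0.2288, 0.0021]
tool_rot: [0.991, 0.132, -0.0, -0.0]
wrist_force: [0.4, -0.0, 0.8]
grip_width: 0.088
finger_force: 0.0
```

```bash
python3 -c "
from h import *
to(.555,.228,.002,15.2)
im=vision.grab_frame('side')[:,:,::-1]
cv2.imwrite('pics/c5.png',cv2.resize(im[150:270,120:280],None,fx=5,fy=5,interpolation=cv2.INTER_CUBIC))"
```

```text
t 7.45 pos [0.5537 0.2288 0.0021] head 15.17 delta [0.0011 0.0011 0.0001] turn -0.0005 w 0.08799893869088882 F [ 0.44 -0.01  0.76] 0.0 q [0.28 0.58 1.69 0.   0.88 1.58]
```

View pics/c5.png

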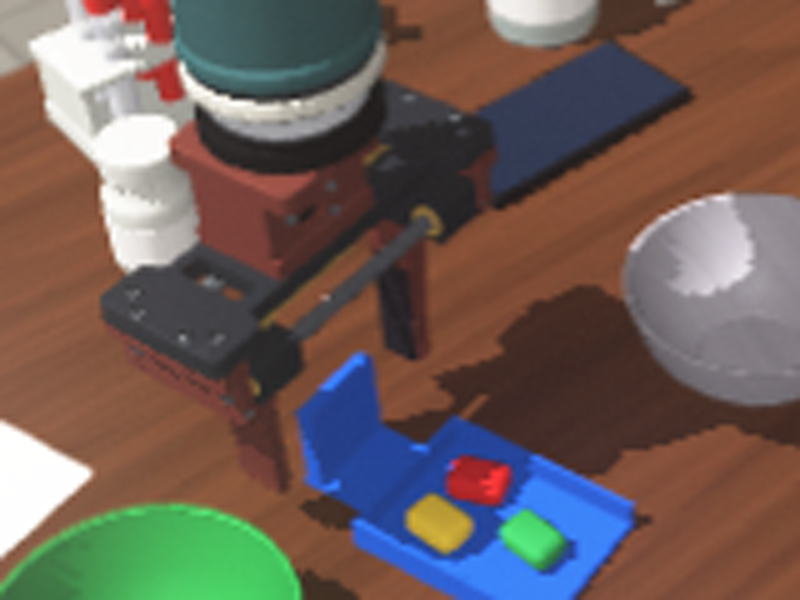

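The left fingertip is at (270,490) and the right at (410,355). They straddle the plate (centre about (338,420)) at mid-plate height, so I'll close here, 4 mm lower.

Call:
{"op": "move_arm", "data": {
  "commands": [
    {"tx": 0.001,"ty": 0.001,"tz": 0.004,"turn": 0},
    {"tx": 0,"ty": 0,"tz": 0,"turn": 0},
    {"tx": 0,"ty": 0,"tz": 0,"turn": 0},
    {"tx": 0,"ty": 0,"tz": 0,"turn": 0},
    {"tx": 0,"ty": 0,"tz": 0,"turn": 0},
    {"tx": 0,"ty": 0,"tz": 0,"turn": 0},
    {"tx": 0,"ty": 0,"tz": 0,"turn": 0},
    {"tx": 0,"ty": 0,"tz": 0,"turn": 0},
    {"tx": 0,"ty": 0,"tz": 0,"turn": 0},
    {"tx": 0,"ty": 0,"tz": 0,"turn": 0}
  ],
  "hand": 1,
  "newtons": 50
}}

```text
time: 8.5
eef_pos: [0.5553, 0.2281, -0.0014]
tool_rot: [0.991, 0.132, 0.0, -0.0]
wrist_force: [0.3, 0.5, 0.9]
grip_width: 0.0434
finger_force: 50.0
```

Call:
{"op": "move_arm", "data": {
  "commands": [
    {"tx": 0,"ty": 0,"tz": -0.002,"turn": 0},
    {"tx": 0,"ty": 0,"tz": -0.004,"turn": 0},
    {"tx": 0,"ty": 0,"tz": -0.004,"turn": 0},
    {"tx": 0,"ty": 0,"tz": 0,"turn": 0},
    {"tx": 0,"ty": 0,"tz": 0,"turn": 0}
  ]
}}

```text
time: 9.0
eef_pos: [0.5554, 0.2282, 0.0087]
tool_rot: [0.991, 0.132, 0.0, -0.0]
wrist_force: [0.1, 0.1, -1.9]
grip_width: 0.0434
finger_force: 50.0
```

```bash
python3 -c "
from h import *
to(.555,.228,.002,15.2); print(r.sense()['ft_torque'])
im=vision.grab_frame('side')[:,:,::-1]
cv2.imwrite('pics/c6.png',cv2.resize(im[150:270,120:280],None,fx=5,fy=5,interpolation=cv2.INTER_CUBIC))"
```

```text
t 9.0 pos [0.5554 0.2282 0.0087] head 15.17 delta [-0.0004  0.0001  0.0067] turn -0.0005 w 0.043424067718154616 F [ 0.13  0.07 -1.94] 49.99955356121063 q [0.27 0.57 1.68 0.   0.89 1.58]
[ 0.05907069 -0.10519614  0.05347099]
```

View pics/c6.png

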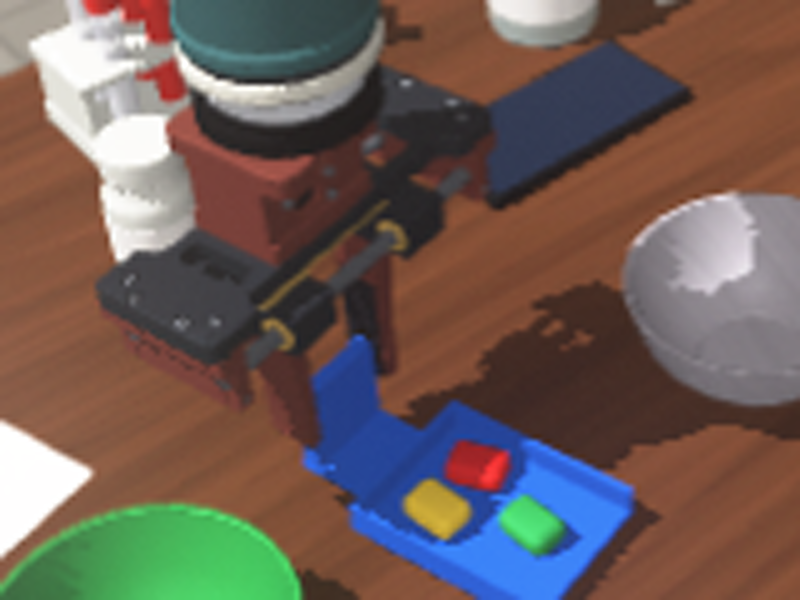

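The tray is held (opening 43 mm) and about 10 mm off the desk. It is still level, and all three lozenges are lying in it. I'll carry it gently to the bowl.

Call:
{"op": "move_arm", "data": {
  "commands": [
    {"tx": 0,"ty": 0,"tz": -0.004,"turn": 0},
    {"tx": 0,"ty": 0,"tz": -0.01,"turn": 0},
    {"tx": 0,"ty": 0,"tz": -0.016,"turn": 0},
    {"tx": 0,"ty": 0,"tz": -0.02,"turn": 0},
    {"tx": 0,"ty": 0,"tz": -0.02,"turn": 0},
    {"tx": 0,"ty": 0,"tz": -0.02,"turn": 0},
    {"tx": 0,"ty": 0,"tz": -0.014,"turn": 0},
    {"tx": 0,"ty": 0,"tz": -0.008,"turn": 0},
    {"tx": 0,"ty": 0,"tz": -0.004,"turn": 0},
    {"tx": 0,"ty": 0,"tz": 0,"turn": 0}
  ],
  "newtons": 60
}}

```text
time: 10.05
eef_pos: [0.5552, 0.2281, 0.1246]
tool_rot: [0.991, 0.132, 0.0, -0.0]
wrist_force: [-0.5, 0.3, -1.0]
grip_width: 0.0429
finger_force: 60.0
```

Call:
{"op": "move_arm", "data": {
  "commands": [
    {"tx": -0.001,"ty": 0.006,"tz": 0,"turn": 0},
    {"tx": -0.002,"ty": 0.012,"tz": 0,"turn": 0},
    {"tx": -0.003,"ty": 0.018,"tz": 0,"turn": 0},
    {"tx": -0.003,"ty": 0.022,"tz": 0,"turn": 0},
    {"tx": -0.003,"ty": 0.022,"tz": 0,"turn": 0},
    {"tx": -0.003,"ty": 0.022,"tz": 0,"turn": 0},
    {"tx": -0.003,"ty": 0.02,"tz": 0,"turn": 0},
    {"tx": -0.002,"ty": 0.016,"tz": 0,"turn": 0},
    {"tx": -0.002,"ty": 0.012,"tz": 0,"turn": 0},
    {"tx": -0.001,"ty": 0.007,"tz": 0,"turn": 0},
    {"tx": 0,"ty": 0.003,"tz": 0,"turn": 0},
    {"tx": 0,"ty": 0,"tz": 0,"turn": 0}
  ]
}}

```text
time: 11.25
eef_pos: [0.575, 0.0677, 0.1244]
tool_rot: [0.991, 0.132, 0.0, -0.0]
wrist_force: [-1.2, 0.2, -2.0]
grip_width: 0.0435
finger_force: 60.0
```

```bash
cat >> h.py <<'E'
def look(n="side",tag=None):
    im=vision.grab_frame(n); h=cv2.cvtColor(im,cv2.COLOR_RGB2HSV)
    if tag: cv2.imwrite(f"pics/{tag}.png",im[:,:,::-1])
    o={}
    for k,lo,hi in(("red",(0,180,60),(4,255,255)),("yel",(20,130,80),(32,255,255)),("blue",(105,150,60),(120,255,255)),("grn",(55,150,60),(75,255,255))):
        m=cv2.inRange(h,np.array(lo),np.array(hi)); c,_,st,ce=cv2.connectedComponentsWithStats(m)
        o[k]=[(int(st[i][4]),*st[i][:4].tolist()) for i in range(1,c) if st[i][4]>15]
    for k in o: print(n,k,"(area,x,y,w,h)",o[k])
E
python3 - <<'E'
from h import *
to(.575,.068,.125); print(r.sense()['ft_torque']); look("side","s7"); look("top","t7")
a,b=cv2.imread("pics/s7.png"),cv2.imread("pics/t7.png")
cv2.imwrite("pics/c7.png",np.hstack([cv2.resize(a[110:270,150:330],(396,352)),cv2.resize(b[130:290,190:370],(396,352))]))
E
```

```text
t 11.25 pos [0.575  0.0677 0.1244] head 15.16 delta [ 0.0001 -0.0003 -0.0006] turn None w 0.04354385188722107 F [-1.16  0.18 -2.01] 59.99920964241028 q [-0.    0.4   1.64  0.    1.11  1.3 ]
[ 0.05268065 -0.06536694 -0.04120205]
side red (area,x,y,w,h) [(777, 334, 52, 44, 28), (481, 132, 125, 47, 33), (25, 167, 155, 7, 7), (25, 151, 163, 5, 7), (29, 258, 168, 10, 6), (763, 4, 361, 64, 23)]
side yel (area,x,y,w,h) [(2051, 330, 69, 52, 54), (87, 249, 172, 13, 10)]
side blue (area,x,y,w,h) [(1182, 227, 145, 66, 51), (4415, 0, 230, 78, 104)]
side grn (area,x,y,w,h) [(49, 322, 154, 7, 10), (78, 269, 175, 12, 10), (1978, 117, 251, 63, 57), (4031, 206, 323, 79, 61)]
top red (area,x,y,w,h) [(46, 207, 38, 7, 9), (48, 219, 38, 8, 8), (95, 232, 38, 7, 19), (46, 244, 38, 8, 8), (91, 257, 38, 7, 18), (27, 207, 47, 7, 7), (48, 219, 47, 8, 10), (49, 244, 47, 7, 9)]
top yel (area,x,y,w,h) [(1162, 491, 89, 21, 68), (88, 255, 185, 9, 11)]
top blue (area,x,y,w,h) [(4293, 0, 106, 99, 59), (871, 246, 161, 42, 41)]
top grn (area,x,y,w,h) []
```

View pics/c7.png

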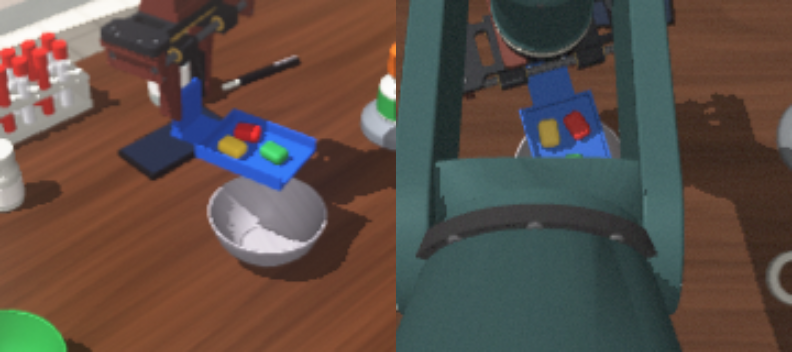

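The tray is level above the bowl with all three lozenges in it. The lip is centred just past the middle of the bowl. Now I'll loosen the grip in steps so the tray pivots nose-down between the pads.

Call:
{"op": "move_arm", "data": {
  "commands": [
    {"tx": 0,"ty": 0,"tz": 0,"turn": 0},
    {"tx": 0,"ty": 0,"tz": 0,"turn": 0},
    {"tx": 0,"ty": 0,"tz": 0,"turn": 0}
  ],
  "newtons": 20
}}

```text
time: 11.65
eef_pos: [0.5748, 0.068, 0.1245]
tool_rot: [0.991, 0.132, -0.0, -0.0]
wrist_force: [0.5, -0.4, -1.9]
grip_width: 0.0437
finger_force: 20.0
```

Run:
```python
from h import *
to(.575,.068,.125); print(r.sense()['ft_torque']); look("side")
```

```text
t 11.65 pos [0.5748 0.068  0.1245] head 15.2 delta [ 0.0002  0.0001 -0.0005] turn None w 0.04371591344010987 F [ 0.5  -0.36 -1.91] 19.999775290489197 q [-0.    0.4   1.64  0.    1.11  1.3 ]
[ 0.08819503 -0.104118   -0.03523347]
side red (area,x,y,w,h) [(776, 334, 52, 44, 28), (489, 132, 125, 48, 33), (25, 167, 155, 7, 7), (25, 151, 163, 5, 7), (16, 257, 169, 6, 5), (19, 264, 168, 4, 6), (763, 4, 361, 64, 23)]
side yel (area,x,y,w,h) [(2055, 330, 69, 52, 54), (85, 249, 172, 13, 10)]
side blue (area,x,y,w,h) [(1185, 227, 145, 66, 52), (4414, 0, 230, 78, 104)]
side grn (area,x,y,w,h) [(51, 322, 154, 9, 11), (79, 268, 175, 12, 10), (1971, 117, 251, 64, 57), (4034, 206, 323, 79, 61)]
```

Nothing moved at 20 N; I'll go lower.

Call:
{"op": "move_arm", "data": {
  "commands": [
    {"tx": 0,"ty": 0,"tz": 0,"turn": 0},
    {"tx": 0,"ty": 0,"tz": 0,"turn": 0},
    {"tx": 0,"ty": 0,"tz": 0,"turn": 0}
  ],
  "newtons": 10
}}

```text
time: 12.0
eef_pos: [0.575, 0.0677, 0.1245]
tool_rot: [0.991, 0.132, 0.0, -0.0]
wrist_force: [-0.4, 0.1, -0.4]
grip_width: 0.0443
finger_force: 10.0
```

Run:
```python
from h import *
print(r.sense()['ft_torque']); look("side")
```

```text
[ 0.00031577  0.16809056 -0.09962429]
side red (area,x,y,w,h) [(778, 334, 52, 44, 28), (485, 132, 125, 48, 33), (25, 167, 155, 7, 7), (25, 151, 163, 5, 7), (55, 253, 188, 10, 10), (764, 4, 361, 64, 23)]
side yel (area,x,y,w,h) [(2053, 330, 69, 52, 54), (83, 246, 192, 11, 12)]
side blue (area,x,y,w,h) [(1147, 219, 147, 51, 67), (4413, 0, 230, 78, 104)]
side grn (area,x,y,w,h) [(49, 322, 154, 7, 10), (45, 263, 208, 7, 11), (1962, 117, 251, 64, 57), (4029, 206, 323, 79, 61)]
```

Call:
{"op": "move_arm", "data": {
  "commands": [
    {"tx": 0,"ty": 0,"tz": 0,"turn": 0},
    {"tx": 0,"ty": 0,"tz": 0,"turn": 0},
    {"tx": 0,"ty": 0,"tz": 0,"turn": 0},
    {"tx": 0,"ty": 0,"tz": 0,"turn": 0},
    {"tx": 0,"ty": 0,"tz": 0,"turn": 0}
  ]
}}

```text
time: 12.55
eef_pos: [0.5749, 0.0677, 0.1245]
tool_rot: [0.991, 0.132, -0.0, -0.0]
wrist_force: [0.7, 0.2, -0.9]
grip_width: 0.0439
finger_force: 10.0
```

Run:
```python
from h import *
print(r.sense()['ft_torque']); look("side","s8"); look("top","t8")
a,b=cv2.imread("pics/s8.png"),cv2.imread("pics/t8.png")
cv2.imwrite("pics/c8.png",np.hstack([cv2.resize(a[130:250,200:320],(400,400),interpolation=2),cv2.resize(b[150:270,210:330],(400,400),interpolation=2)]))
```

```text
[ 0.02031932  0.17021865 -0.02489213]
side red (area,x,y,w,h) [(775, 334, 52, 44, 28), (484, 132, 125, 47, 33), (25, 167, 155, 7, 7), (25, 151, 163, 5, 7), (48, 273, 209, 11, 6), (762, 4, 361, 64, 23)]
side yel (area,x,y,w,h) [(2054, 330, 69, 52, 54), (61, 259, 217, 11, 7)]
side blue (area,x,y,w,h) [(41, 233, 148, 10, 10), (1328, 219, 159, 51, 54), (4415, 0, 230, 78, 104)]
side grn (area,x,y,w,h) [(49, 322, 154, 7, 10), (61, 271, 216, 10, 8), (1960, 117, 251, 63, 57), (4033, 206, 323, 79, 61)]
top red (area,x,y,w,h) [(71, 207, 38, 7, 16), (96, 219, 38, 8, 19), (45, 232, 38, 7, 8), (105, 244, 38, 8, 18), (89, 257, 38, 7, 18), (51, 232, 46, 7, 11), (16, 0, 349, 8, 6)]
top yel (area,x,y,w,h) [(1165, 491, 89, 21, 68)]
top blue (area,x,y,w,h) [(4296, 0, 106, 99, 59), (1040, 243, 160, 38, 41)]
top grn (area,x,y,w,h) []
```

View pics/c8.png

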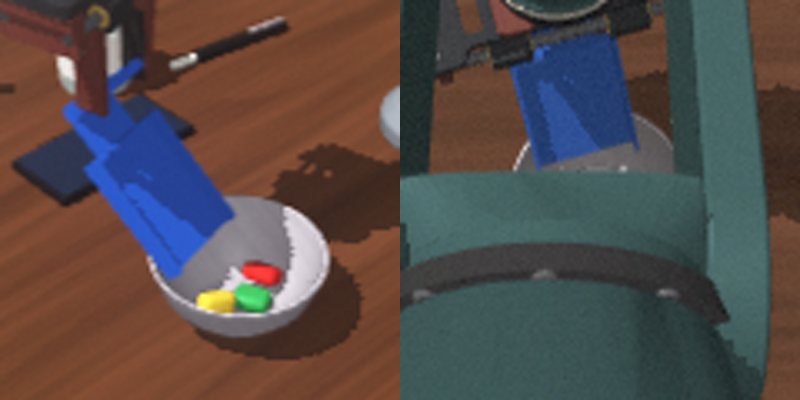

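All three lozenges are in the bowl, and the tray rests on the rim at about 50°. I'll tighten the grip, lift clear and go back to the tray's free spot.

Call:
{"op": "move_arm", "data": {
  "commands": [
    {"tx": 0,"ty": 0,"tz": 0,"turn": 0},
    {"tx": 0,"ty": 0,"tz": 0,"turn": 0},
    {"tx": 0,"ty": 0,"tz": -0.005,"turn": 0},
    {"tx": 0,"ty": 0,"tz": -0.012,"turn": 0},
    {"tx": 0,"ty": 0,"tz": -0.016,"turn": 0},
    {"tx": 0,"ty": 0,"tz": -0.016,"turn": 0},
    {"tx": 0,"ty": 0,"tz": -0.011,"turn": 0},
    {"tx": 0,"ty": 0,"tz": 0,"turn": 0}
  ],
  "newtons": 45
}}

```text
time: 13.45
eef_pos: [0.5766, 0.0677, 0.1869]
tool_rot: [0.991, 0.132, 0.002, 0.0]
wrist_force: [1.1, 0.7, -1.3]
grip_width: 0.0437
finger_force: 45.0
```

Call:
{"op": "move_arm", "data": {
  "commands": [
    {"tx": 0,"ty": -0.01,"tz": 0,"turn": 0},
    {"tx": -0.003,"ty": -0.016,"tz": 0,"turn": 0},
    {"tx": -0.006,"ty": -0.02,"tz": 0,"turn": 0},
    {"tx": -0.008,"ty": -0.024,"tz": 0,"turn": 0},
    {"tx": -0.009,"ty": -0.024,"tz": 0,"turn": 0},
    {"tx": -0.009,"ty": -0.024,"tz": 0,"turn": 0},
    {"tx": -0.009,"ty": -0.02,"tz": 0,"turn": 0},
    {"tx": -0.007,"ty": -0.014,"tz": 0,"turn": 0},
    {"tx": -0.003,"ty": -0.008,"tz": 0,"turn": 0},
    {"tx": 0,"ty": 0,"tz": 0,"turn": 0}
  ]
}}

```text
time: 14.45
eef_pos: [0.48, 0.2088, 0.1843]
tool_rot: [0.991, 0.133, -0.0, -0.0]
wrist_force: [0.2, -0.0, -0.4]
grip_width: 0.0436
finger_force: 45.0
```

Run:
```python
from h import *
to(.481,.208,.095); print(r.sense()['ft_torque']); look("side","s9")
# predicted lip corner pixels for tilts
s=r.sense();M=R.from_quat(s['tool_rot']).as_matrix();g=s['eef_pos']+[0,0,.040]
for th in(40,45,50,55,60):
    t=np.radians(th);F=.136*np.cos(t)-.038*np.sin(t);H=.136*np.sin(t)+.038*np.cos(t)
    print(th,[np.round(proj("side",g+M@[-F,b,H]),1) for b in(-.038,.038)],"lip z",g[2]-H)
```

```text
t 14.45 pos [0.48   0.2088 0.1843] head 15.26 delta [0.0008 0.0011 0.0893] turn None w 0.043580807305900846 F [ 0.17 -0.02 -0.36] 44.99891817569733 q [0.28 0.26 1.68 0.   1.2  1.58]
[-0.02638088  0.00013176  0.03965673]
side red (area,x,y,w,h) [(978, 334, 52, 63, 28), (393, 131, 125, 46, 33), (26, 151, 163, 5, 7), (47, 273, 209, 11, 6), (636, 4, 361, 52, 23)]
side yel (area,x,y,w,h) [(2312, 330, 69, 63, 54), (59, 259, 217, 11, 7)]
side blue (area,x,y,w,h) [(2182, 189, 169, 65, 81), (4416, 0, 230, 78, 104)]
side grn (area,x,y,w,h) [(92, 322, 154, 14, 11), (60, 271, 216, 10, 8), (2126, 115, 251, 66, 57), (3984, 206, 323, 79, 61)]
40 [array([232.8, 249.5]), array([254.3, 225.5])] lip z 0.10783332568746401
45 [array([228.5, 249.4]), array([250. , 225.7])] lip z 0.10132554951689525
50 [array([224. , 248.9]), array([245.6, 225.5])] lip z 0.095754156011085
55 [array([219.4, 248. ]), array([241.1, 224.9])] lip z 0.09116154683871186
60 [array([214.8, 246.7]), array([236.5, 223.9])] lip z 0.08758267452867086
```

Run:
```python
from h import *
im=cv2.imread("pics/s9.png")[:,:,::-1].copy();m=cv2.inRange(cv2.cvtColor(im,cv2.COLOR_RGB2HSV),np.array((100,120,40)),np.array((125,255,255)))
m[:,:185]=0;ys,xs=np.nonzero(m)
for y in (251,250,249,248,246,240,235,230,226,222,216): print(y,xs[ys==y][[0,-1]] if (ys==y).any() else None)
```

```text
251 None
250 None
249 [228 231]
248 [227 233]
246 [225 232]
240 [221 238]
235 [217 242]
230 [213 246]
226 [209 252]
222 [206 252]
216 [201 247]
```

Call:
{"op": "move_arm", "data": {
  "commands": [
    {"tx": 0,"ty": 0,"tz": 0.01,"turn": 0},
    {"tx": 0,"ty": 0,"tz": 0.02,"turn": 0},
    {"tx": 0,"ty": 0,"tz": 0.025,"turn": 0},
    {"tx": 0,"ty": 0,"tz": 0.02,"turn": 0},
    {"tx": 0,"ty": 0,"tz": 0.013,"turn": 0},
    {"tx": 0,"ty": 0,"tz": 0.006,"turn": 0},
    {"tx": 0,"ty": 0,"tz": 0,"turn": 0}
  ]
}}

```text
time: 15.2
eef_pos: [0.4805, 0.2072, 0.0893]
tool_rot: [0.991, 0.132, -0.001, 0.0]
wrist_force: [-1.2, 0.3, -1.7]
grip_width: 0.0436
finger_force: 45.0
```

Call:
{"op": "move_arm", "data": {
  "commands": [
    {"tx": 0,"ty": 0,"tz": 0.004,"turn": 0},
    {"tx": 0,"ty": 0,"tz": 0.003,"turn": 0},
    {"tx": 0.001,"ty": 0,"tz": 0.002,"turn": 0},
    {"tx": 0,"ty": 0,"tz": 0,"turn": 0}
  ],
  "newtons": 20
}}

```text
time: 15.6
eef_pos: [0.4838, 0.2087, 0.0825]
tool_rot: [0.991, 0.132, 0.002, -0.0]
wrist_force: [2.7, 0.8, 4.1]
grip_width: 0.0441
finger_force: 20.0
```

The lip has touched down (Fz +4 N). I'll loosen the grip and follow the arc down to flat.

Call:
{"op": "move_arm", "data": {
  "commands": [
    {"tx": 0,"ty": 0,"tz": 0,"turn": 0},
    {"tx": 0.01,"ty": 0,"tz": 0.006,"turn": 0},
    {"tx": 0.01,"ty": 0,"tz": 0.007,"turn": 0},
    {"tx": 0.009,"ty": 0,"tz": 0.0085,"turn": 0},
    {"tx": 0.0085,"ty": 0,"tz": 0.0085,"turn": 0},
    {"tx": 0.0075,"ty": 0,"tz": 0.01,"turn": 0},
    {"tx": 0.0065,"ty": 0,"tz": 0.01,"turn": 0},
    {"tx": 0,"ty": 0,"tz": 0,"turn": 0}
  ],
  "newtons": 7
}}

```text
time: 16.4
eef_pos: [0.5313, 0.2216, 0.0295]
tool_rot: [0.991, 0.132, -0.001, 0.0]
wrist_force: [1.5, 0.2, -0.6]
grip_width: 0.0439
finger_force: 7.0
```

Run:
```python
from h import *
to(.555,.228,-.002,15.2); print(r.sense()['ft_torque']); look("side","s10")
s=r.sense();M=R.from_quat(s['tool_rot']).as_matrix();g=s['eef_pos']+[0,0,.040]
for th in(5,10,15,20,25,30):
    t=np.radians(th);F=.136*np.cos(t)-.038*np.sin(t);H=.136*np.sin(t)+.038*np.cos(t)
    print(th,[np.round(proj("side",g+M@[-F,b,H]),1) for b in(-.038,.038)],"lip z",g[2]-H)
im=cv2.imread("pics/s10.png")[:,:,::-1].copy();m=cv2.inRange(cv2.cvtColor(im,cv2.COLOR_RGB2HSV),np.array((100,120,40)),np.array((125,255,255)))
m[:,:170]=0;ys,xs=np.nonzero(m);i=ys.argmax();print("bottom",xs[ys==ys.max()],ys.max(),"right",xs.max(),ys[xs==xs.max()])
```

```text
t 16.4 pos [0.5313 0.2216 0.0295] head 15.17 delta [ 0.0246 -0.      0.0315] turn -0.0005 w 0.04385122889863227 F [ 1.53  0.22 -0.61] 7.000016570091248 q [0.28 0.52 1.72 0.   0.9  1.58]
[ 0.04152402 -0.09508536 -0.02769852]
side red (area,x,y,w,h) [(478, 334, 52, 34, 26), (312, 132, 132, 29, 26), (25, 151, 163, 5, 7), (43, 274, 209, 10, 6), (766, 4, 361, 64, 23)]
side yel (area,x,y,w,h) [(1832, 330, 69, 49, 54), (59, 259, 217, 11, 7)]
side blue (area,x,y,w,h) [(1907, 185, 215, 66, 66), (4415, 0, 230, 78, 104)]
side grn (area,x,y,w,h) [(70, 322, 155, 12, 10), (36, 271, 217, 9, 7), (1969, 117, 251, 64, 57), (4028, 206, 323, 79, 61)]
5 [array([234.3, 277.2]), array([254.2, 253.3])] lip z 0.0204963093944601
10 [array([232.6, 279.4]), array([252.3, 255.7])] lip z 0.009166042158461514
15 [array([230.5, 281.3]), array([250.1, 257.7])] lip z -0.0016996825972994817
20 [array([228.1, 282.7]), array([247.6, 259.3])] lip z -0.012018170146527521
25 [array([225.5, 283.8]), array([244.9, 260.6])] lip z -0.021710890568499883
30 [array([222.5, 284.4]), array([241.9, 261.5])] lip z -0.030704076408180722
bottom [235 236 237 238] 306 right 251 [254 255]
```

Call:
{"op": "move_arm", "data": {
  "commands": [
    {"tx": 0.0055,"ty": 0,"tz": 0.01,"turn": 0},
    {"tx": 0.005,"ty": 0,"tz": 0.01,"turn": 0},
    {"tx": 0.003,"ty": 0,"tz": 0.007,"turn": 0},
    {"tx": 0.001,"ty": 0,"tz": 0.004,"turn": 0},
    {"tx": 0,"ty": 0,"tz": 0,"turn": 0},
    {"tx": 0,"ty": 0,"tz": 0,"turn": 0}
  ],
  "newtons": 4
}}

```text
time: 17.05
eef_pos: [0.5455, 0.2255, 0.0005]
tool_rot: [0.991, 0.132, -0.0, -0.0]
wrist_force: [-0.9, 0.5, -0.6]
grip_width: 0.0442
finger_force: 4.0
```

Run:
```python
from h import *
to(.555,.228,-.002,15.2); print(r.sense()['ft_torque']); look("side","s11")
s=r.sense();M=R.from_quat(s['tool_rot']).as_matrix();g=s['eef_pos']+[0,0,.040]
for th in(-3,0,3,6):
    t=np.radians(th);F=.136*np.cos(t)-.038*np.sin(t);H=.136*np.sin(t)+.038*np.cos(t)
    print(th,[np.round(proj("side",g+M@[-F,b,H]),1) for b in(-.038,.038)],"lip z",g[2]-H)
```

```text
t 17.05 pos [5.455e-01 2.255e-01 5.000e-04] head 15.17 delta [0.0099 0.0001 0.0025] turn -0.0004 w 0.044175727210381675 F [-0.89  0.45 -0.55] 3.999951481819153 q [0.27 0.57 1.71 0.   0.86 1.58]
[-0.03701915 -0.0033413  -0.00774252]
side red (area,x,y,w,h) [(245, 132, 136, 22, 22), (25, 151, 163, 5, 7), (47, 274, 209, 10, 6), (764, 4, 361, 64, 23)]
side yel (area,x,y,w,h) [(576, 330, 71, 26, 50), (59, 259, 217, 11, 7)]
side blue (area,x,y,w,h) [(1828, 184, 221, 66, 59), (4411, 0, 230, 78, 104)]
side grn (area,x,y,w,h) [(75, 322, 154, 12, 11), (45, 271, 217, 9, 7), (1919, 117, 251, 64, 57), (4018, 206, 323, 79, 61)]
-3 [array([230.7, 278.3]), array([250.5, 254.7])] lip z 0.009746091956429833
0 [array([230.2, 280. ]), array([249.8, 256.5])] lip z 0.0025763242280632745
3 [array([229.4, 281.5]), array([249., 258.])] lip z -0.004489288141650893
6 [array([228.6, 282.9]), array([248.1, 259.5])] lip z -0.011431378800331987
```

Call:
{"op": "move_arm", "data": {
  "commands": [
    {"tx": 0,"ty": 0,"tz": 0.002,"turn": 0},
    {"tx": 0,"ty": 0,"tz": 0,"turn": 0}
  ]
}}

```text
time: 17.3
eef_pos: [0.5459, 0.2256, -0.0012]
tool_rot: [0.991, 0.132, 0.0, -0.0]
wrist_force: [-0.2, -0.2, 0.6]
grip_width: 0.0441
finger_force: 4.0
```

Call:
{"op": "move_arm", "data": {
  "commands": [
    {"tx": 0,"ty": 0,"tz": 0,"turn": 0},
    {"tx": 0,"ty": 0,"tz": 0,"turn": 0},
    {"tx": 0,"ty": 0,"tz": 0,"turn": 0},
    {"tx": 0,"ty": 0,"tz": 0,"turn": 0},
    {"tx": 0,"ty": 0,"tz": 0,"turn": 0},
    {"tx": 0,"ty": 0,"tz": -0.01,"turn": 0},
    {"tx": 0,"ty": 0,"tz": -0.03,"turn": 0},
    {"tx": 0,"ty": 0,"tz": -0.04,"turn": 0},
    {"tx": 0,"ty": 0,"tz": -0.04,"turn": 0},
    {"tx": 0,"ty": 0,"tz": -0.035,"turn": 0},
    {"tx": 0,"ty": 0,"tz": -0.02,"turn": 0},
    {"tx": 0,"ty": 0,"tz": 0,"turn": 0}
  ],
  "hand": -1
}}

```text
time: 18.5
eef_pos: [0.5481, 0.2263, 0.1778]
tool_rot: [0.991, 0.132, 0.004, -0.001]
wrist_force: [0.7, 0.1, -0.8]
grip_width: 0.0881
finger_force: 0.0
```

Run:
```python
from h import *
to(.5152,-.249,.15); look("side","s12")
im=cv2.imread("pics/s12.png")[:,:,::-1].copy();m=cv2.inRange(cv2.cvtColor(im,cv2.COLOR_RGB2HSV),np.array((100,120,40)),np.array((125,255,255)))
m[:,:170]=0;c,l,st,_=cv2.connectedComponentsWithStats(m);k=st[1:,4].argmax()+1;ys,xs=np.nonzero(l==k)
print("bottom",xs[ys==ys.max()],ys.max(),"right",xs.max(),ys[xs==xs.max()],"top",ys.min(),xs[ys==ys.min()],"left",xs.min(),ys[xs==xs.min()])
# fit of flat tray model: corners
th=np.radians(195.2);ex=np.array([np.cos(th),np.sin(th),0]);ey=np.array([-ex[1],ex[0],0]);g=np.array([.5455,.2255,0])
for p in((136,38,0),(136,-38,0),(36,38,16),(-4,22,50),(-4,-22,50),(-4,22,0)): print(p,np.round(proj("side",g+(ex*p[0]+ey*p[1]+np.array([0,0,p[2]]))/1000),1))
```

```text
t 18.5 pos [0.5481 0.2263 0.1778] head 15.17 delta [-0.1563  0.4501  0.0265] turn None w 0.08805783939185678 F [ 0.73  0.14 -0.77] 0.0 q [0.27 0.36 1.55 0.   1.23 1.58]
side red (area,x,y,w,h) [(962, 334, 52, 63, 28), (27, 174, 130, 6, 7), (25, 165, 136, 6, 6), (26, 167, 155, 7, 7), (48, 273, 209, 11, 6), (764, 4, 361, 64, 23)]
side yel (area,x,y,w,h) [(2318, 330, 68, 63, 55), (58, 259, 217, 11, 7)]
side blue (area,x,y,w,h) [(1873, 183, 222, 67, 58), (4416, 0, 230, 78, 104)]
side grn (area,x,y,w,h) [(89, 322, 154, 14, 11), (52, 271, 216, 10, 8), (2058, 116, 251, 65, 57), (4043, 206, 323, 79, 61)]
bottom [227 228 229 230 231] 279 right 249 [253 254 255 256 257] top 222 [194 195 196] left 182 [233]
(136, 38, 0) [249.8 257.1]
(136, -38, 0) [230.2 280.7]
(36, 38, 16) [214.  234.3]
(-4, 22, 50) [195.  221.4]
(-4, -22, 50) [182.2 233.1]
(-4, 22, 0) [197.  236.2]
```

The tray outline matches the flat model to within 1–2 px, the hand has let go, and the lozenges are still in the bowl. On to the cap.

Call:
{"op": "move_arm", "data": {
  "commands": [
    {"tx": -0.006,"ty": 0.016,"tz": 0,"turn": 0},
    {"tx": -0.012,"ty": 0.034,"tz": 0,"turn": 0},
    {"tx": -0.016,"ty": 0.046,"tz": 0,"turn": 0},
    {"tx": -0.016,"ty": 0.046,"tz": 0,"turn": 0},
    {"tx": -0.016,"ty": 0.046,"tz": 0,"turn": 0},
    {"tx": -0.016,"ty": 0.046,"tz": 0,"turn": 0},
    {"tx": -0.016,"ty": 0.046,"tz": 0,"turn": 0},
    {"tx": -0.016,"ty": 0.046,"tz": 0,"turn": 0},
    {"tx": -0.016,"ty": 0.046,"tz": 0,"turn": 0},
    {"tx": -0.013,"ty": 0.04,"tz": 0,"turn": 0},
    {"tx": -0.009,"ty": 0.026,"tz": 0,"turn": 0},
    {"tx": -0.004,"ty": 0.0125,"tz": 0,"turn": 0}
  ]
}}

```text
time: 19.75
eef_pos: [0.5106, -0.2527, 0.1715]
tool_rot: [0.991, 0.131, -0.002, -0.001]
wrist_force: [-0.2, -0.3, 0.1]
grip_width: 0.0881
finger_force: 0.0
```

Call:
{"op": "move_arm", "data": {
  "commands": [
    {"tx": 0,"ty": 0,"tz": 0,"turn": 0},
    {"tx": 0,"ty": 0,"tz": 0,"turn": 0}
  ]
}}

```text
time: 19.95
eef_pos: [0.5119, -0.2489, 0.1725]
tool_rot: [0.991, 0.132, -0.001, -0.001]
wrist_force: [-0.3, 0.3, 0.1]
grip_width: 0.0882
finger_force: 0.0
```

Run:
```python
from h import *
to(.5152,-.2495,.067)
# refine tip height: find reddish fingers in side
im=vision.grab_frame("side");cv2.imwrite("pics/s13.png",im[:,:,::-1])
h=cv2.cvtColor(im,cv2.COLOR_RGB2HSV)
def comp(m,nm):
    c,l,st,ce=cv2.connectedComponentsWithStats(m)
    print(nm,[(st[i].tolist(),ce[i].round(1).tolist()) for i in range(1,c) if st[i][4]>60])
comp(cv2.inRange(h,np.array((5,200,120)),np.array((14,255,255))),"orange")
p=r.sense()['eef_pos'];M=R.from_quat(r.sense()['tool_rot']).as_matrix()
print("cap top pred",proj("side",(.5152,-.2495,.122)),"bottom",proj("side",(.5152,-.2495,.091)))
for dz in(0,.02,.028,.035):
    print(dz,[np.round(proj("side",p+M@[0,b,-dz]),1) for b in(-.05,.05)])
```

```text
t 19.95 pos [ 0.5119 -0.2489  0.1725] head 15.16 delta [0.0031 0.0017 0.1055] turn None w 0.08816159511617185 F [-0.29  0.26  0.07] 0.0 q [-0.57  0.34  1.6   0.    1.21  0.73]
orange [([327, 129, 20, 18, 218], [335.4, 137.9])]
cap top pred (np.float64(336.969781426156), np.float64(132.7548224371024)) bottom (np.float64(335.2799109634205), np.float64(142.27037753037695))
0 [array([333.2, 124.7]), array([347.4, 109.6])]
0.02 [array([334.3, 117.8]), array([348.6, 103. ])]
0.028 [array([334.8, 114.9]), array([349.1, 100.3])]
0.035 [array([335.2, 112.5]), array([349.5,  97.9])]
```

Run:
```python
import cv2,numpy as np
a=cv2.imread("pics/s12.png").astype(int);b=cv2.imread("pics/s13.png");h=cv2.cvtColor(b,cv2.COLOR_BGR2HSV)
for y in range(96,132,1):
    print(y,' '.join("%02x%x"%(h[y,x,0], h[y,x,2]//16) if abs(a[y,x]-b[y,x]).sum()>40 else '...' for x in range(322,358)))
```

```text
96 ... ... ... ... ... ... ... ... ... ... ... 0d6 065 055 064 054 064 064 065 064 0b5 14a ... 17d 083 0a3 0a3 0d3 0e2 0d2 0a3 074 139 ... ... ...
97 ... ... ... ... ... ... ... ... ... ... ... 065 055 055 054 064 064 064 065 064 0f6 15b ... 15b 0a3 0a3 0c3 073 0c3 0e2 0c3 074 15b ... ... ...
98 ... ... ... ... ... ... ... ... ... ... ... 065 054 054 065 065 064 075 064 065 117 17d ... 139 0a3 073 0d3 0b3 0f3 0b2 0a3 0d5 16b ... ... ...
99 ... ... ... ... ... ... ... ... ... ... 16b 065 065 064 064 065 074 064 065 075 127 ... ... 158 123 113 0a3 0b3 0d3 0b2 0a3 0e6 16b ... ... ...
100 ... ... ... ... ... ... ... ... ... ... 16c 064 064 065 055 054 064 054 074 075 138 ... ... 18b 168 177 145 145 123 123 0d4 149 ... ... ... ...
101 ... ... ... ... ... ... ... ... ... ... 16b 054 055 065 065 074 074 064 075 095 149 ... ... ... ... ... 17c 17b 168 167 168 17c ... ... ... ...
102 ... ... ... ... ... ... ... ... ... ... 138 054 064 065 065 064 064 065 064 0c5 15a ... ... ... ... ... ... ... ... ... ... ... ... ... ... ...
103 ... ... ... ... ... ... ... ... ... ... 0f7 065 064 065 065 064 
[... 3523 characters left out ...]
 ... ... ... ... ... ... ... ... ... ... ... ... ... ... ... ... ... ... ... ... ... ... ... ... ... ... ...
128 ... ... ... ... ... ... ... ... ... ... ... ... ... ... ... ... ... ... ... ... ... ... ... ... ... ... ... ... ... ... ... ... ... ... ... ...
129 ... ... ... ... ... ... ... ... ... ... ... ... ... ... ... ... ... ... ... ... ... ... ... ... ... ... ... ... ... ... ... ... ... ... ... ...
130 ... ... ... ... ... ... ... ... ... ... ... ... ... ... ... ... ... ... ... ... ... ... ... ... ... ... ... ... ... ... ... ... ... ... ... ...
131 ... ... ... ... ... ... ... ... ... ... ... ... ... ... ... ... ... ... ... ... ... ... ... ... ... ... ... ... ... ... ... ... ... ... ... ...
```

Call:
{"op": "move_arm", "data": {
  "commands": [
    {"tx": 0.002,"ty": 0.001,"tz": 0.01,"turn": 0},
    {"tx": 0,"ty": 0,"tz": 0.02,"turn": 0},
    {"tx": 0,"ty": 0,"tz": 0.025,"turn": 0},
    {"tx": 0,"ty": 0,"tz": 0.02,"turn": 0},
    {"tx": 0,"ty": 0,"tz": 0.015,"turn": 0},
    {"tx": 0,"ty": 0,"tz": 0.01,"turn": 0},
    {"tx": 0,"ty": 0,"tz": 0.005,"turn": 0},
    {"tx": 0,"ty": 0,"tz": 0,"turn": 0},
    {"tx": 0,"ty": 0,"tz": 0,"turn": 0}
  ]
}}

```text
time: 20.9
eef_pos: [0.5156, -0.2506, 0.0689]
tool_rot: [0.991, 0.132, 0.0, 0.0]
wrist_force: [-0.6, 0.4, 0.5]
grip_width: 0.0875
finger_force: 0.0
```

```bash
python3 -c "
from h import *
to(.5152,-.2495,.067)"
```

```text
t 20.9 pos [ 0.5156 -0.2506  0.0689] head 15.19 delta [-0.0001 -0.0012  0.0019] turn None w 0.08749569094353145 F [-0.56  0.42  0.49] 0.0 q [-0.57  0.46  1.7   0.    0.98  0.73]
```

Centred on the cap. Closing at 40 N.

Call:
{"op": "move_arm", "data": {
  "commands": [
    {"tx": 0,"ty": -0.001,"tz": 0,"turn": 0},
    {"tx": 0,"ty": 0,"tz": 0,"turn": 0},
    {"tx": 0,"ty": 0,"tz": 0,"turn": 0},
    {"tx": 0,"ty": 0,"tz": 0,"turn": 0},
    {"tx": 0,"ty": 0,"tz": 0,"turn": 0},
    {"tx": 0,"ty": 0,"tz": 0,"turn": 0},
    {"tx": 0,"ty": 0,"tz": 0,"turn": 0},
    {"tx": 0,"ty": 0,"tz": 0,"turn": 0}
  ],
  "hand": 1,
  "newtons": 45
}}

```text
time: 21.7
eef_pos: [0.5151, -0.25, 0.0687]
tool_rot: [0.991, 0.132, 0.0, 0.0]
wrist_force: [-0.1, -1.6, 1.6]
grip_width: 0.0533
finger_force: 45.0
```

Call:
{"op": "move_arm", "data": {
  "commands": [
    {"tx": 0,"ty": 0,"tz": 0.002,"turn": 0},
    {"tx": 0,"ty": 0,"tz": 0.002,"turn": 0},
    {"tx": 0,"ty": 0,"tz": 0.001,"turn": 0},
    {"tx": 0,"ty": 0,"tz": 0,"turn": 0},
    {"tx": 0,"ty": 0,"tz": 0,"turn": 0}
  ]
}}

```text
time: 22.2
eef_pos: [0.5152, -0.25, 0.0642]
tool_rot: [0.991, 0.132, 0.0, 0.0]
wrist_force: [-1.9, -0.7, 8.9]
grip_width: 0.054
finger_force: 45.0
```

Force matches the spring at about 4.5 mm down. I'll press a touch more and twist counterclockwise.

Call:
{"op": "move_arm", "data": {
  "commands": [
    {"tx": 0,"ty": 0,"tz": 0.001,"turn": 0},
    {"tx": 0,"ty": 0,"tz": 0,"turn": -0.09},
    {"tx": 0,"ty": 0,"tz": 0,"turn": -0.12},
    {"tx": 0,"ty": 0,"tz": 0,"turn": -0.12},
    {"tx": 0,"ty": 0,"tz": 0,"turn": -0.12},
    {"tx": 0,"ty": 0,"tz": 0,"turn": -0.12},
    {"tx": 0,"ty": 0,"tz": 0,"turn": -0.12},
    {"tx": 0,"ty": 0,"tz": 0,"turn": -0.12},
    {"tx": 0,"ty": 0,"tz": 0,"turn": -0.12},
    {"tx": 0,"ty": 0,"tz": 0,"turn": -0.12},
    {"tx": 0,"ty": 0,"tz": 0,"turn": -0.12},
    {"tx": 0,"ty": 0,"tz": 0,"turn": -0.02}
  ]
}}

```text
time: 23.4
eef_pos: [0.5159, -0.2499, 0.0635]
tool_rot: [0.746, 0.666, 0.001, 0.001]
wrist_force: [-0.5, 0.3, 10.5]
grip_width: 0.0539
finger_force: 45.0
```

Call:
{"op": "move_arm", "data": {
  "commands": [
    {"tx": 0,"ty": 0,"tz": 0,"turn": 0},
    {"tx": 0,"ty": 0,"tz": 0,"turn": 0}
  ]
}}

```text
time: 23.6
eef_pos: [0.5159, -0.2499, 0.0635]
tool_rot: [0.747, 0.665, 0.001, 0.001]
wrist_force: [-0.4, 0.0, 9.4]
grip_width: 0.0537
finger_force: 45.0
```

```bash
python3 -c "
from h import *
to(.5152,-.2495,.067,15.19); print(r.sense()['ft_torque'])"
```

```text
t 23.6 pos [ 0.5159 -0.2499  0.0635] head 83.35 delta [ 0.0003 -0.0007 -0.0035] turn 1.1897 w 0.05370814552084606 F [-0.4   0.04  9.45] 45.002720807679 q [-0.57  0.46  1.71  0.    0.97 -0.46]
[-0.01031352  0.02385106  0.04011523]
```

Call:
{"op": "move_arm", "data": {
  "commands": [
    {"tx": 0,"ty": 0,"tz": -0.003,"turn": 0},
    {"tx": 0,"ty": 0,"tz": -0.004,"turn": 0},
    {"tx": 0,"ty": 0,"tz": -0.004,"turn": 0},
    {"tx": 0,"ty": 0,"tz": -0.003,"turn": 0},
    {"tx": 0,"ty": 0,"tz": 0,"turn": 0}
  ]
}}

```text
time: 24.1
eef_pos: [0.5153, -0.2499, 0.0768]
tool_rot: [0.747, 0.665, 0.0, 0.0]
wrist_force: [1.8, -2.6, 0.4]
grip_width: 0.0539
finger_force: 45.0
```

No resistance 8 mm above the locked height, so the cap is free. Lifting on to about 5 cm of air.

Call:
{"op": "move_arm", "data": {
  "commands": [
    {"tx": 0,"ty": 0,"tz": -0.004,"turn": 0},
    {"tx": 0,"ty": 0,"tz": -0.008,"turn": 0},
    {"tx": 0,"ty": 0,"tz": -0.012,"turn": 0},
    {"tx": 0,"ty": 0,"tz": -0.013,"turn": 0},
    {"tx": 0,"ty": 0,"tz": -0.011,"turn": 0},
    {"tx": 0,"ty": 0,"tz": -0.006,"turn": 0},
    {"tx": 0,"ty": 0,"tz": -0.003,"turn": 0},
    {"tx": 0,"ty": 0,"tz": 0,"turn": 0},
    {"tx": 0,"ty": 0,"tz": 0,"turn": 0},
    {"tx": 0,"ty": 0,"tz": 0,"turn": 0},
    {"tx": 0,"ty": 0,"tz": 0,"turn": 0}
  ]
}}

```text
time: 25.2
eef_pos: [0.5145, -0.2494, 0.133]
tool_rot: [0.747, 0.665, -0.0, -0.001]
wrist_force: [-0.3, -0.9, 0.6]
grip_width: 0.0538
finger_force: 45.0
```

Run:
```python
from h import *
to(.5152,-.2495,.1337); look("side","s14")
im=cv2.imread("pics/s14.png");h=cv2.cvtColor(im,cv2.COLOR_BGR2HSV)
c,l,st,ce=cv2.connectedComponentsWithStats(cv2.inRange(h,np.array((5,200,100)),np.array((14,255,255))))
print("orange",[(st[i].tolist(),ce[i].round(1).tolist()) for i in range(1,c) if st[i][4]>20])
print("pred cap top/rim",proj("side",(.5152,-.2495,.187)),proj("side",(.5152,-.2495,.156)))
```

```text
t 25.2 pos [ 0.5145 -0.2494  0.133 ] head 83.35 delta [-0.      0.0007 -0.0007] turn None w 0.05376492342645532 F [-0.28 -0.85  0.56] 44.9999459926039 q [-0.57  0.38  1.64  0.    1.12 -0.46]
side red (area,x,y,w,h) [(479, 132, 125, 47, 33), (25, 167, 155, 7, 7), (25, 151, 163, 5, 7), (44, 274, 209, 10, 6), (763, 4, 361, 64, 23)]
side yel (area,x,y,w,h) [(47, 340, 85, 12, 6), (159, 336, 92, 13, 17), (147, 353, 106, 11, 17), (57, 259, 217, 12, 7)]
side blue (area,x,y,w,h) [(1869, 183, 222, 67, 58), (4416, 0, 230, 78, 104)]
side grn (area,x,y,w,h) [(101, 322, 154, 15, 11), (58, 271, 216, 10, 8), (1997, 117, 251, 64, 57), (4029, 206, 323, 79, 61)]
orange [([330, 112, 16, 15, 158], [337.0, 119.6])]
pred cap top/rim (np.float64(340.7087817863193), np.float64(111.57067441754661)) (np.float64(338.89151966478056), np.float64(121.88946367260498))
```

The orange cap moved up about 20 px in the side view, as predicted. The gripper holds it at 54 mm opening, and the lozenges and tray haven't moved. Handing in.

```bash
python3 -c "
from cell import ticket
print(ticket.hand_in())"
```

```text
the job is handed in; nothing more can be done
None
```

The job is handed in, with no verdict returned: by my camera and force readings the three lozenges are in the steel bowl, the tray is flat on the desk and released, and the gripper holds the cap level about 5 cm above the open bottle.

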